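Lay out a prescription order for the pharmacist's check

ROBOT

A 6-joint arm with a two-finger parallel gripper is mounted at the origin on the work surface. World frame = base frame: x ahead of the robot, y to its left, z up, the work surface at z = 0. Lengths are in m, angles in degrees, forces in N, time in s.
With the tool pointing down it reaches from about 0.25 to 0.725 m from the base axis. Payload 9.7 kg.
Tool frame: the origin (TCP) lies at the very end of the fingers, on their centre line; the grasp point (between the pads) lies grasp_offset behind it (grasp_offset is the distance from the TCP to the grasp point, in m); z points along the fingers, y is the line along which they close (so a half turn about z gives the same grasp; the last joint's range is limited). The gripper opens to 85 mm and grips with 20 to 120 N. Pads are 22 mm wide; open, the fingers measure 114 mm over their backs; the gripper's body (76 mm by 85 mm) begins 54 mm behind the grasp point. The pads swing forward as they close: fully open they stand 13 mm farther back than shut.
Start: joints at [64.859, 4.979, 10.078, 95.1, 0, 90], TCP at [0.234, 0.498, 0.231] pointing down, gripper open.
Joint ranges: [-179.16, 179.16], [-48.56, 103.87], [-65.8, 70.77], [-126.05, 130.52], [-82.76, 87.17], [-180, 180]. Speed limits (degrees/s): [127.2, 127.2, 147.25, 180, 180, 180].

INTERFACE

Orientations are given as [roll, pitch, yaw] about the fixed x, y, z axes, in that order (R = Rz(yaw) Ry(pitch) Rx(roll)).
In Python, from workcell import get_obs, camera, calibration, job_done, recognise, cut_out, mark_of, grasp_offset gives the robot as it stands.
- The arm moves only by the tool servo_tool, never from a script. Its argument "moves" is a list of rows, each a list of 3 entries, a list of its own where there are three numbers: the turn, a rotation vector about the tool's x, y, z in degrees, then the shift along the tool's x, y, z in m, then the opening in per cent of the stroke, from 0 (shut) to 100 (fully open). In form: [[[ax, ay, az], [x, y, z], claw], ...]. A call has 1 to 12 rows; each row shifts and turns the commanded pose from where the row before left it, along the tool's axes as they then stand; what a row does not reach is not made up. A row lasts 1/10 s, in which the tool goes at most 50 mm and 8.59 degrees, less where a joint would pass 70% of its speed; a pose out of reach is approached as far as the arm can. A call is refused whole if a number of a shift passes 0.05 or a number of a turn 8.59, either way. A call with a gripper value outside its range is refused whole. The fingers move at their own pace and stop on an object; "force" is the grip in N (left out, the last holds). Time passes only in rows, so rows that do not move let the fingers close. It gives the time, the measured TCP pose, the force, the opening and the grip force at its end, in the units of the state.
- get_obs(): the state, without advancing time (a new reading comes with each control period).
- camera(name): name is "scene" or "top" or "wrist"; returns (picture, depth): 400x640x3 uint8, red, green, blue; 400x640 float32, m along the optical axis (not along the pixel's ray), 0 where there is no reading.
- calibration(name): a dict with "camera_matrix" (3x3 intrinsics, pixels), "dist" ([k1, k2, p1, p2, k3] as OpenCV has them; the pictures are not rectified), "R" (3x3) and "t" (3): a world point X has camera coordinates R X + t. Camera axes: x right, y down, z forward; pixel columns grow to the right and rows downward; lengths in m; the calibration is good to about 2 mm. A picture is of the moment at which its call begins: read the wrist's pose just before it. calibration takes no time and is no camera call; for the wrist camera it gives the pose at the moment of the call.
- job_done(): hands the job in; it is judged then, once.
Trained networks look in the newest picture that a camera, given by its name, has taken for a name from the list of things; names that differ only in an ending like _2 or _b are one class to them, and where a whole thing is asked for, a point or a joint stands for the part that bears it (a point fixed in the world has none). Each returns a list of dicts, best first, with "score" (0 to 1); they miss things now and then, are a little off and sometimes report something else, mostly with a low value. They report only what shows in the picture. A call takes as long as a camera call. They do not tell look-alikes from the thing itself.
- recognise(name, camera): "xyz" ([x, y, z] in m, in the coordinates of the camera as it stood for that picture, good to about 4 mm: the middle of the surface that is visible of it).
- cut_out(name, camera): "mask" (400x640 bool, what is visible of it).
- mark_of(name, camera): "xyz" ([x, y, z] in m, in the coordinates of the camera as it stood for that picture, good to about 4 mm: a listed point, or the origin of a listed thing).
The state is a dict: "time": time; "q": joint angles; "qd": joint speeds; "joint_efforts": joint torques, N m; "ee_pos": TCP position; "tcp_rot": TCP orientation; "wrist_force": force on the tool from outside, world axes, zero at the start; "torque": the same for the moment, N m; "opening": finger opening in m; "grasp_force": force on a finger pad.
Only numpy, scipy, OpenCV 4.12 (cv2) and the standard library are available. Lean on these libraries where they do the work, as an engineer would, in place of code of your own. Each camera call takes 0.05 s, during which the arm holds its last target. There are 200 camera calls.

TASK

Lay out this order on the grey check sheet: stand the blue-capped white bottle in the middle of the yellow square and the amber bottle in the middle of the blue square, and lay the brown carton exactly midway between them with its long side along the row. Set the green-lidded jar centred on top of the carton, and stand the orange vial directly behind the middle of the carton, on the side away from the robot, leaving a gap of about 3 cm. Keep everything upright, leave the red-capped bottle and the black-lidded jar where they stand, and finish with everything let go and at rest.

Things in the scene. Friction and masses are not known exactly. Their poses are not given: they have to be found in the camera images.
- white_bottle_mid (a point): White plastic bottle with a BLUE cap, round, loose, about 120 g: body 52 mm diameter and straight from the bench to 77 mm up, cap 42 mm diameter on top, 105 mm tall in all. Point at its centre, 52.5 mm above its underside; its z axis points up, its yaw means nothing.
- amber_bottle_mid (a point): Amber (brown) glass bottle with a white label and a black cap, round, loose, about 150 g: body 46 mm diameter and straight up to 71 mm, cap 30 mm diameter, 95 mm tall in all. Point at its centre, 47.5 mm above its underside; its z axis points up, its yaw means nothing.
- carton_mid (a point): Brown cardboard carton with a blue band, a rigid closed box lying flat, loose, about 120 g: 50 mm along its x axis, 80 mm along its y axis (the long side), 45 mm high. Point at its centre, 22.5 mm above its underside; z up.
- jar_mid (a point): Squat white ointment jar with a GREEN lid, round, loose, about 80 g: body 52 mm diameter up to 18 mm, lid 56 mm diameter from 24 mm to its top at 42 mm. Point at its centre, 21 mm above its underside; its z axis points up, its yaw means nothing.
- vial_mid (a point): Small orange plastic vial with a white cap, round, loose, about 50 g: body 34 mm diameter up to 45 mm, cap 38 mm diameter from 51 mm to its top at 65 mm. Point at its centre, 32.5 mm above its underside; its z axis points up, its yaw means nothing.
- sheet: Grey vinyl check sheet stuck flat on the bench (under 1 mm thick, no step to speak of; it does not move). Origin: the point midway between the centres of the two coloured squares, on the bench surface. Its y axis runs along the row through both squares (a thin white line joins them), its x axis points to the back, away from the robot, square to the row; z up. The sheet reaches 125 mm behind the origin, 85 mm in front and 160 mm to either side.
- yellow_square: Yellow square, 70 by 70 mm, thin vinyl on the check sheet, fixed, 120 mm from the sheet's origin at one end of the row, which end differs from start to start. Origin at its centre, on the bench surface; axes as the sheet's.
- blue_square: Blue square, 70 by 70 mm, thin vinyl on the check sheet, fixed, 120 mm from the sheet's origin at the other end of the row. Origin at its centre, on the bench surface; axes as the sheet's.
- red_bottle_mid (a point): Bystander, not to be moved: white plastic bottle like the first but with a RED cap, 52 mm diameter, 105 mm tall, loose. Point at its centre, 52.5 mm up.
- black_jar_mid (a point): Bystander, not to be moved: squat clear jar with a BLACK lid of 64 mm diameter, 50 mm tall, loose. Point at its centre, 25 mm up.
There are look-alikes about, which are no part of the job. What is shaped like the part that bears vial_mid but pink is not meant.

How it is judged (in metres and radians):
At the end, for the whole second after the job is handed in: Bottles within 15 mm of their squares' centres; carton within 15 mm of their midpoint, long side within 0.2 rad of the row; jar on it within 12 mm; vial behind, 57 to 87 mm from the carton's centre, 18 mm sideways; all upright (0.1 rad), at rest on their supports (6 mm) (height (world z) of white_bottle_mid between 0.0465 and 0.0585 m and angle between each of white_bottle_mid, amber_bottle_mid, vial_mid, jar_mid, carton_mid's own z axis and vertical below 0.1 rad and linear speed of each of white_bottle, amber_bottle, vial, jar, carton below 0.02 m/s and height (world z) of amber_bottle_mid between 0.0415 and 0.0535 m and height (world z) of vial_mid between 0.0265 and 0.0385 m and height (world z) of jar_mid between 0.06 and 0.072 m and height (world z) of carton_mid between 0.0165 and 0.0285 m and horizontal distance between white_bottle_mid and yellow_square below 0.015 m and horizontal distance between amber_bottle_mid and blue_square below 0.015 m and horizontal distance between carton_mid and sheet below 0.015 m and angle between the y axis of carton_mid and the y axis of sheet, either way round below 0.2 rad and horizontal distance between jar_mid and carton_mid below 0.012 m and x of vial_mid in the frame of sheet above 0.04 m and horizontal distance between vial_mid and carton_mid between 0.057 and 0.087 m and y of vial_mid in the frame of carton_mid between -0.018 and 0.018 m); the robot touches nothing.
It fails at once if the red-capped bottle or the black-lidded jar is moved by more than 20 mm or tipped (distance of any of red_bottle_mid, black_jar_mid from where it was at the start of the episode above 0.02 m or angle between any of red_bottle_mid, black_jar_mid's own z axis and vertical above 0.4 rad).
It fails at once if one of the order's things is tipped over (angle between any of white_bottle_mid, amber_bottle_mid, vial_mid, jar_mid, carton_mid's own z axis and vertical above 0.7 rad).
It also fails if it takes over 128 s, if anything falls off the work surface, if the arm or the gripper's body presses on something with over 40 N, if the wrist force passes 120 N, or if a joint passes its speed limit or range.

## Working session

There is one attempt and no reset: what is moved stays moved. The work goes in short steps, Python scripts to look and compute and a tool call to move; the robot and the scene stay as the last step left them, time stands still between calls to the robot, and variables do not carry over. Pictures are saved under pics/ and viewed, at most 14 in all, crops included, and the job is handed in when it is done.

Besides the shell and the picture viewer there is one more tool, called after ">>>" as name([rows], argument=value, ...), one row to a line, values as JSON. servo_tool: Moves the arm, as the interface text tells. Its arguments: {"type":"object","properties":{"moves":{"type":"array"},"force":{"type":"number"}},"required":["moves"]}

```bash
ls; mkdir -p pics; cat > h.py <<'E'
import numpy as np, cv2
from workcell import *
def world(p,c): 
    k=calibration(c); return np.array(k["R"]).T@(np.array(p)-np.array(k["t"]))
def snap(c,f=None):
    im,d=camera(c)
    if f: cv2.imwrite(f"pics/{f}.png",im[:,:,::-1])
    return im,d
def cloud(c,d):
    k=calibration(c); h,w=d.shape
    u,v=np.meshgrid(np.arange(w),np.arange(h))
    p=cv2.undistortPoints(np.stack([u,v],-1).reshape(-1,1,2).astype(np.float64),np.array(k["camera_matrix"],float),np.array(k["dist"],float)).reshape(h,w,2)
    P=np.dstack([p[...,0]*d,p[...,1]*d,d]); P=(P-np.array(k["t"]))@np.array(k["R"])
    P[d<=0]=np.nan; return P
E
python3 - <<'E'
from h import *
o=get_obs(); print(o["time"],o["ee_pos"],o["tcp_rot"],o["opening"],"go",grasp_offset if not callable(grasp_offset) else grasp_offset())
N=["white_bottle_mid","amber_bottle_mid","carton_mid","jar_mid","vial_mid","sheet","yellow_square","blue_square","red_bottle_mid","black_jar_mid"]
im,d=snap("top","top0"); snap("scene","scene0")
k=calibration("top")
for n in N:
    for r in mark_of(n,"top"):
        uv,_=cv2.projectPoints(np.array([r["xyz"]],float),np.zeros(3),np.zeros(3),np.array(k["camera_matrix"],float),np.array(k["dist"],float))
        print(n,round(r["score"],2),world(r["xyz"],"top").round(3),uv.ravel().round())
E
```

```text
pics
0.0 [0.23357332 0.49770004 0.23060473] [-1.79928071e+02  8.42584284e-04  1.54858493e+02] 0.08549084859456745 go 0.0187
white_bottle_mid 0.71 [0.582 0.376 0.047] [159. 149.]
amber_bottle_mid 0.93 [0.379 0.302 0.046] [187. 234.]
amber_bottle_mid 0.2 [ 0.443 -0.423  0.021] [490. 212.]
carton_mid 0.92 [0.438 0.428 0.024] [139. 208.]
carton_mid 0.67 [ 0.555  0.088 -0.005] [280. 164.]
jar_mid 0.66 [ 0.441 -0.421  0.018] [489. 213.]
vial_mid 0.69 [0.376 0.191 0.031] [235. 236.]
vial_mid 0.65 [0.46  0.197 0.032] [233. 201.]
vial_mid 0.54 [0.468 0.278 0.034] [199. 197.]
sheet 0.7 [ 0.559 -0.033  0.003] [329. 163.]
sheet 0.63 [0.58  0.373 0.045] [160. 149.]
yellow_square 0.57 [ 0.565 -0.146 -0.003] [375. 161.]
blue_square 0.9 [ 0.556  0.089 -0.004] [280. 164.]
red_bottle_mid 0.86 [ 0.482 -0.279  0.053] [434. 194.]
black_jar_mid 0.63 [ 0.381 -0.315  0.023] [446. 237.]
black_jar_mid 0.33 [0.377 0.301 0.042] [188. 235.]
```

View pics/top0.png

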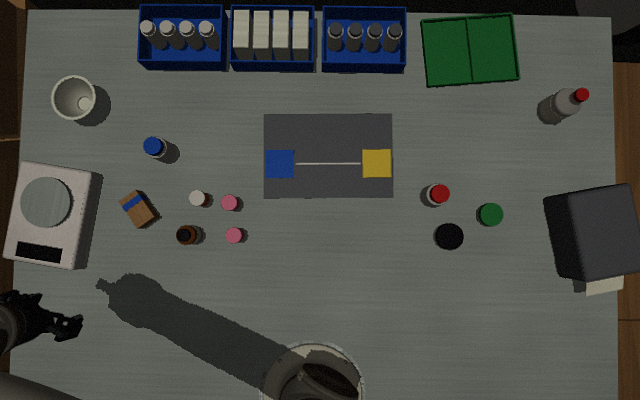

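```bash
python3 -c "
import cv2
im=cv2.imread('pics/top0.png');cv2.imwrite('pics/c0.png',cv2.resize(im[120:260,110:270],None,fx=4,fy=4,interpolation=cv2.INTER_CUBIC))"
```

```text
(no output)
```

View pics/c0.png

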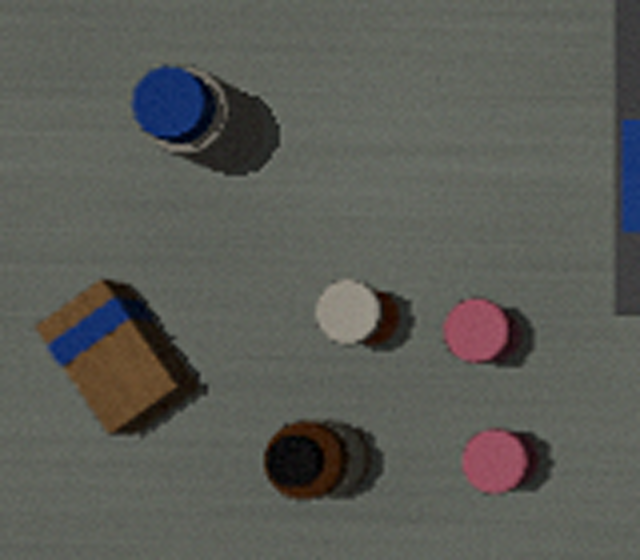

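The top picture shows the blue-capped bottle at (155,147), the amber bottle at (187,235) and the carton at (138,208). The green jar is at (490,214), the red bottle at (437,194) and the black jar at (449,236). The blue square is at (280,164) and the yellow square at (376,164).

There are three vial candidates: (199,198) with a white cap and orange body, and (230,202) and (234,235), both pink. Only (199,198) fits the description, and the crop confirms it. Next I measure the positions from depth.

```bash
cat > meas.py <<'E'
from h import *
def caps(P,guess,z0,z1,r):
    m=(np.hypot(P[...,0]-guess[0],P[...,1]-guess[1])<r)&(P[...,2]>z0)&(P[...,2]<z1)
    q=P[m]; 
    if len(q)<5: return None
    (c,rad)=cv2.minEnclosingCircle(q[:,:2].astype(np.float32))
    return q.mean(0).round(4),np.round(c,4),round(rad,4),len(q)
def patch(P,m):
    q=P[m&~np.isnan(P[...,0])]; r=cv2.minAreaRect(q[:,:2].astype(np.float32)); return np.round(r[0],4),np.round(r[1],3),round(r[2],1),q[:,2].mean().round(4),len(q)
E
python3 - <<'E'
from meas import *
im,d=snap("top"); P=cloud("top",d)
for n,g,z in [("white",(.582,.376),.105),("amber",(.379,.302),.095),("jar",(.441,-.421),.042),("vial",(.468,.278),.065),("red",(.482,-.279),.105),("black",(.381,-.315),.05),("pink",(.46,.197),.065),("pink2",(.376,.191),.065)]:
    print(n,caps(P,g,z-.012,z+.012,.045))
m=(np.hypot(P[...,0]-.438,P[...,1]-.428)<.06)&(P[...,2]>.037)&(P[...,2]<.055); print("carton",patch(P,m))
h=cv2.cvtColor(im,cv2.COLOR_RGB2HSV); 
sh=np.zeros(m.shape,bool); sh[112:200,262:395]=1
y=sh&(h[...,0]>15)&(h[...,0]<35)&(h[...,1]>120)
b=sh&(h[...,0]>105)&(h[...,0]<125)&(h[...,1]>150)
print("y",patch(P,y),"b",patch(P,b))
w=sh&(im.min(2)>120); print("w",patch(P,w))
ob=np.isfinite(P[...,2])&(P[...,2]>.03); ob[:100]=0
n,l,s,c=cv2.connectedComponentsWithStats(ob.astype(np.uint8))
for i in range(1,n):
    if s[i,4]>20: q=P[l==i]; print(s[i],q.min(0).round(3),q.max(0).round(3))
E
```

```text
white (array([0.5797, 0.3733, 0.1036]), array([0.5805, 0.3739]), 0.0218, 281)
amber (array([0.3776, 0.2983, 0.0932]), array([0.3777, 0.2989]), 0.0149, 147)
jar (array([ 0.4377, -0.4183,  0.0401]), array([ 0.4371, -0.4196]), 0.0292, 461)
vial (array([0.4647, 0.2767, 0.0633]), array([0.4653, 0.2777]), 0.0192, 219)
red (array([ 0.4806, -0.2792,  0.1032]), array([ 0.481 , -0.2801]), 0.0214, 284)
black (array([ 0.3838, -0.316 ,  0.0483]), array([ 0.3836, -0.3174]), 0.0328, 600)
pink (array([0.4549, 0.201 , 0.0635]), array([0.4553, 0.2016]), 0.0192, 217)
pink2 (array([0.3789, 0.1883, 0.0638]), array([0.3793, 0.1892]), 0.0191, 212)
carton (array([0.4365, 0.4278]), array([0.08 , 0.052]), 36.7, np.float64(0.0439), 717)
y (array([ 0.5612, -0.1486]), array([0.071, 0.07 ]), 0.9, np.float64(-0.0002), 830) b (array([0.5563, 0.0906]), array([0.069, 0.068]), 1.2, np.float64(-0.0), 773)
w (array([ 0.5592, -0.032 ]), array([0.001, 0.149]), 1.2, np.float64(-0.0004), 61)
[ 51 100  47  21 488] [0.644 0.528 0.03 ] [0.702 0.634 0.074]
[541 100  44  22 686] [ 0.665 -0.608  0.031] [ 0.716 -0.543  0.16 ]
[143
[... 212 characters left out ...]
4 7948] [ 0.25 -0.72  0.03] [ 0.51  -0.554  0.135]
[119 190  37  39 754] [0.391 0.385 0.03 ] [0.482 0.47  0.05 ]
[189 190  19  16 234] [0.447 0.259 0.031] [0.483 0.296 0.07 ]
[221 195  18  16 223] [0.437 0.183 0.031] [0.472 0.22  0.069]
[478 203  26  24 461] [ 0.41  -0.448  0.03 ] [ 0.465 -0.391  0.047]
[435 223  29  27 611] [ 0.354 -0.35   0.031] [ 0.415 -0.285  0.055]
[176 225  24  20 391] [0.355 0.276 0.03 ] [0.401 0.322 0.1  ]
[226 227  17  17 219] [0.36  0.17  0.031] [0.398 0.207 0.071]
[   0  289   83   68 3066] [0.191 0.427 0.243] [0.276 0.562 0.516]
[ 279  363   80   37 2192] [-0.001 -0.096  0.03 ] [0.112 0.078 0.242]
[   0  371   81   29 1235] [0.19  0.276 0.6  ] [0.227 0.365 0.664]
```

View pics/scene0.png

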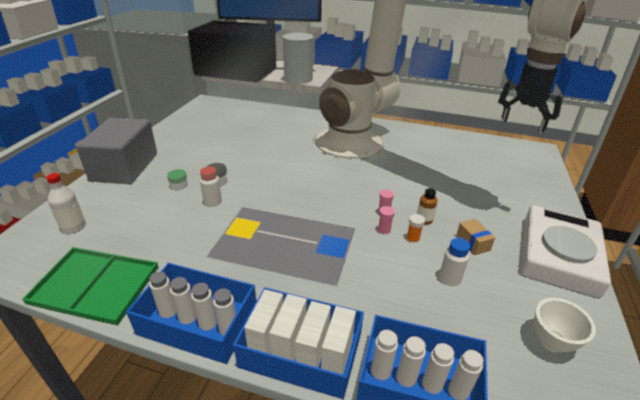

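Targets: yellow (0.561,-0.149), blue (0.556,0.091), midpoint (0.559,-0.029), row yaw 1.2°, vial at (0.631,-0.028). I start with the white bottle: turn the tool to yaw 180, then move above it.

>>> servo_tool([
  [[0,0,-8.38],[0,0,0],100],
  [[0,0,-8.38],[0,0,0],100],
  [[0,0,-8.38],[0,0,0],100],
  [[0,0,0],[-0.0385,-0.0138,0.003],100],
  [[0,0,0],[-0.0385,-0.0138,0.003],100],
  [[0,0,0],[-0.0385,-0.0138,0.003],100],
  [[0,0,0],[-0.0385,-0.0138,0.003],100],
  [[0,0,0],[-0.0385,-0.0138,0.003],100],
  [[0,0,0],[-0.0385,-0.0138,0.003],100],
  [[0,0,0],[-0.0385,-0.0138,0.003],100],
  [[0,0,0],[-0.0385,-0.0138,0.003],100],
  [[0,0,0],[-0.0385,-0.0138,0.003],100],
], force=30)

```text
time: 1.85
ee_pos: [0.5817, 0.3729, 0.2042]
tcp_rot: [180.0, 0.0, 180.0]
wrist_force: [-1.0, 0.9, 0.7]
opening: 0.0854
grasp_force: 0.0
```

```bash
cat > st.py <<'E'
from workcell import *; import numpy as np
o=get_obs(); print(o["time"],o["ee_pos"].round(4) if hasattr(o["ee_pos"],"round") else o["ee_pos"],np.round(o["tcp_rot"],2),np.round(o["q"],1),o["opening"])
E
python3 st.py
```

```text
1.85 [0.5817 0.3729 0.2042] [1.7999e+02 1.0000e-02 1.8000e+02] [32.7 25.3 31.6 96.4  0.  32.7] 0.08537303763804888
```

>>> servo_tool([
  [[0,0,0],[0,0,0.027],100],
  [[0,0,0],[0,0,0.027],100],
  [[0,0,0],[0,0,0.027],100],
  [[0,0,0],[0,0,0.027],100],
  [[0,0,0],[0,0,0.027],100],
  [[0,0,0],[0,0,0.027],100],
  [[0,0,0],[0,0,0],100],
  [[0,0,0],[0,0,0],40],
  [[0,0,0],[0,0,0],40],
  [[0,0,0],[0,0,0],40],
  [[0,0,0],[0,0,0],40],
  [[0,0,0],[0,0,0],40],
])

```text
time: 3.05
ee_pos: [0.5811, 0.3742, 0.0446]
tcp_rot: [179.9, 0.2, 180.0]
wrist_force: [-1.1, -1.0, 7.1]
opening: 0.0511
grasp_force: 31.5
```

>>> servo_tool([
  [[0,0,0],[0,0,-0.01],30],
  [[0,0,0],[0,0,-0.02],30],
  [[0,0,0],[0,0,-0.03],30],
  [[0,0,0],[0,0,-0.04],30],
  [[0,0,0],[0,0,-0.03],30],
  [[0,0,0],[0,0,0],30],
])

```text
time: 3.65
ee_pos: [0.5815, 0.3746, 0.1788]
tcp_rot: [179.7, 0.4, -180.0]
wrist_force: [1.4, 0.7, -0.6]
opening: 0.0511
grasp_force: 31.8
```

```bash
python3 st.py; python3 - <<'E'
from h import *
snap("scene","s1")
E
```

```text
3.65 [0.5815 0.3746 0.1788] [ 179.74    0.39 -180.  ] [32.8 24.2 27.4 92.7  0.  32.8] 0.05111111101097706
```

View pics/s1.png

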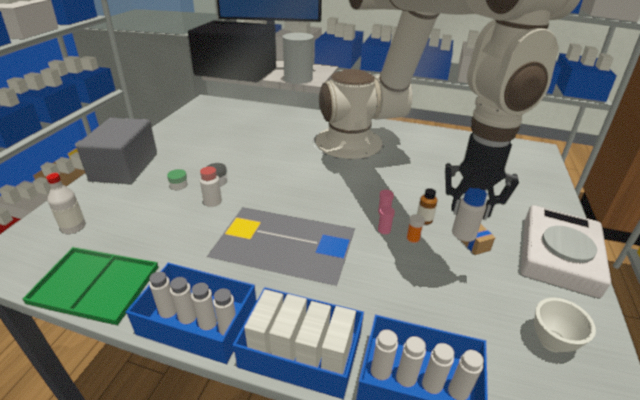

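The picture shows the white bottle lifted upright in the gripper at (470,215), with its neighbours undisturbed. Next I carry it to the yellow square.

>>> servo_tool([
  [[0,0,0],[0.0016,-0.025,0],30],
  [[0,0,0],[0.0016,-0.045,0],30],
  [[0,0,0],[0.0016,-0.045,0],30],
  [[0,0,0],[0.0016,-0.045,0],30],
  [[0,0,0],[0.0016,-0.045,0],30],
  [[0,0,0],[0.0016,-0.045,0],30],
  [[0,0,0],[0.0016,-0.045,0],30],
  [[0,0,0],[0.0016,-0.045,0],30],
  [[0,0,0],[0.0016,-0.045,0],30],
  [[0,0,0],[0.0016,-0.045,0],30],
  [[0,0,0],[0.0016,-0.045,0],30],
  [[0,0,0],[0.0016,-0.025,0],30],
])

```text
time: 4.9
ee_pos: [0.5599, -0.1292, 0.171]
tcp_rot: [-180.0, -0.1, 179.9]
wrist_force: [0.7, 0.2, -1.8]
opening: 0.0507
grasp_force: 31.8
```

>>> servo_tool([
  [[0,0,0],[0,-0.023,0.02],30],
  [[0,0,0],[0,0,0.03],30],
  [[0,0,0],[0,0,0.03],30],
  [[0,0,0],[0,0,0.015],30],
  [[0,0,0],[0,0,0],30],
  [[0,0,0],[0,0,0],30],
])

```text
time: 5.5
ee_pos: [0.5611, -0.1491, 0.0779]
tcp_rot: [-180.0, 0.0, -180.0]
wrist_force: [0.0, -0.3, -0.3]
opening: 0.051
grasp_force: 31.8
```

>>> servo_tool([
  [[0,0,0],[-0.001,0,0.012],30],
  [[0,0,0],[0,0,0.011],30],
  [[0,0,0],[0,0,0.006],30],
  [[0,0,0],[0,0,0.003],30],
  [[0,0,0],[0,0,0],30],
  [[0,0,0],[0,0,0],30],
])

```text
time: 6.1
ee_pos: [0.5621, -0.1493, 0.0454]
tcp_rot: [-180.0, 0.0, -180.0]
wrist_force: [0.3, -0.3, -1.5]
opening: 0.0509
grasp_force: 31.8
```

>>> servo_tool([
  [[0,0,0],[0,0,0.001],30],
  [[0,0,0],[0,0,0],65],
  [[0,0,0],[0,0,0],90],
  [[0,0,0],[0,0,0],90],
  [[0,0,0],[0,0,0],90],
  [[0,0,0],[0,0,-0.02],90],
  [[0,0,0],[0,0,-0.03],90],
  [[0,0,0],[0,0,-0.04],90],
  [[0,0,0],[0,0,-0.04],90],
  [[0,0,0],[0,0,0],90],
])

```text
time: 7.1
ee_pos: [0.5639, -0.1498, 0.1805]
tcp_rot: [-179.9, 0.5, -180.0]
wrist_force: [0.6, 0.0, -0.6]
opening: 0.0767
grasp_force: 0.0
```

```bash
cat > chk.py <<'E'
from meas import *
im,d=snap("top"); P=cloud("top",d)
G={"white":((.561,-.149),.105),"amber":((.379,.302),.095),"amberT":((.556,.091),.095),"jar":((.441,-.421),.042),"jarT":((.559,-.029),.087),"vial":((.468,.278),.065),"vialT":((.631,-.028),.065),"red":((.482,-.279),.105),"black":((.381,-.315),.05)}
for n,(g,z) in G.items():
    r=caps(P,g,z-.01,z+.01,.04)
    if r: print(n,*r)
for n,g in {"carton":(.438,.428),"cartonT":(.559,-.029)}.items():
    m=(np.hypot(P[...,0]-g[0],P[...,1]-g[1])<.06)&(P[...,2]>.037)&(P[...,2]<.052)
    if m.sum()>200: print(n,patch(P,m))
E
python3 chk.py
```

```text
white [ 0.5603 -0.1302  0.1017] [ 0.5587 -0.1312] 0.0092 23
amber [0.3776 0.2988 0.0937] [0.378  0.2991] 0.0152 140
jar [ 0.4377 -0.4189  0.0403] [ 0.4384 -0.4201] 0.029 452
vial [0.4647 0.2771 0.0636] [0.4651 0.2781] 0.0193 214
black [ 0.3821 -0.327   0.0483] [ 0.3836 -0.3181] 0.0319 367
carton (array([0.4364, 0.4275]), array([0.081, 0.052]), 37.2, np.float64(0.0441), 720)
```

>>> servo_tool([
  [[0,0,0],[0.0154,0.0374,0],80],
  [[0,0,0],[0.0154,0.0374,0],80],
  [[0,0,0],[0.0154,0.0374,0],80],
  [[0,0,0],[0.0154,0.0374,0],80],
  [[0,0,0],[0.0154,0.0374,0],80],
  [[0,0,0],[0.0154,0.0374,0],80],
  [[0,0,0],[0.0154,0.0374,0],80],
  [[0,0,0],[0.0154,0.0374,0],80],
  [[0,0,0],[0.0154,0.0374,0],80],
  [[0,0,0],[0.0154,0.0374,0],80],
  [[0,0,0],[0.0154,0.0374,0],80],
  [[0,0,0],[0.0154,0.0374,0],80],
])

```text
time: 8.35
ee_pos: [0.3759, 0.3007, 0.173]
tcp_rot: [-179.9, -0.1, -180.0]
wrist_force: [1.1, 0.4, 0.1]
opening: 0.0684
grasp_force: 0.0
```

>>> servo_tool([
  [[0,0,0],[0,0,0],80],
  [[0,0,0],[0,0,0],80],
])

```text
time: 8.55
ee_pos: [0.3764, 0.2998, 0.173]
tcp_rot: [-179.9, -0.1, -179.9]
wrist_force: [0.1, 0.4, -0.3]
opening: 0.0682
grasp_force: 0.0
```

```bash
python3 chk.py|grep -v -e black -e jar -e carton
```

```text
white [ 0.5608 -0.1475  0.1034] [ 0.5615 -0.1477] 0.0212 273
amber [0.3868 0.2979 0.0938] [0.3779 0.2989] 0.0144 20
vial [0.4647 0.2769 0.0636] [0.4653 0.2774] 0.0195 217
red [ 0.4808 -0.2794  0.1033] [ 0.4807 -0.2798] 0.0212 277
```

>>> servo_tool([
  [[0,0,0],[-0.001,-0.001,0.025],80],
  [[0,0,0],[0,0,0.03],80],
  [[0,0,0],[0,0,0.03],80],
  [[0,0,0],[0,0,0.03],80],
  [[0,0,0],[0,0,0.023],80],
  [[0,0,0],[0,0,0],80],
  [[0,0,0],[0,0,0],30],
  [[0,0,0],[0,0,0],30],
  [[0,0,0],[0,0,0],30],
  [[0,0,0],[0,0,0],30],
  [[0,0,0],[0,0,0],30],
])

```text
time: 9.7
ee_pos: [0.379, 0.2989, 0.0377]
tcp_rot: [179.9, 0.1, 180.0]
wrist_force: [0.9, -1.3, 5.7]
opening: 0.0454
grasp_force: 31.4
```

>>> servo_tool([
  [[0,0,0],[0,0,-0.01],30],
  [[0,0,0],[0,0,-0.03],30],
  [[0,0,0],[0,0,-0.04],30],
  [[0,0,0],[0,0,-0.04],30],
  [[0,0,0],[0,0,-0.02],30],
  [[0,0,0],[0,0,0],30],
])

```text
time: 10.3
ee_pos: [0.3791, 0.2993, 0.1799]
tcp_rot: [179.8, 0.2, -180.0]
wrist_force: [-0.6, 0.5, -2.6]
opening: 0.045
grasp_force: 31.4
```

>>> servo_tool([
  [[0,0,0],[-0.0223,-0.0261,0],30],
  [[0,0,0],[-0.0223,-0.0261,0],30],
  [[0,0,0],[-0.0223,-0.0261,0],30],
  [[0,0,0],[-0.0223,-0.0261,0],30],
  [[0,0,0],[-0.0223,-0.0261,0],30],
  [[0,0,0],[-0.0223,-0.0261,0],30],
  [[0,0,0],[-0.0223,-0.0261,0],30],
  [[0,0,0],[-0.0223,-0.0261,0],30],
  [[0,0,0],[0,0,0.03],30],
  [[0,0,0],[0,0,0.04],30],
  [[0,0,0],[0,0,0.03],30],
  [[0,0,0],[0,0,0],30],
])

```text
time: 11.5
ee_pos: [0.5531, 0.0891, 0.0704]
tcp_rot: [-179.9, -0.5, 180.0]
wrist_force: [-1.0, 0.1, -3.1]
opening: 0.0449
grasp_force: 31.6
```

>>> servo_tool([
  [[0,0,0],[0,0,0],30],
])

```text
time: 11.6
ee_pos: [0.5559, 0.0897, 0.076]
tcp_rot: [-180.0, -0.1, -180.0]
wrist_force: [1.6, 0.1, 0.1]
opening: 0.0453
grasp_force: 31.6
```

Lower about 38 mm and release.

>>> servo_tool([
  [[0,0,0],[-0.001,0.001,0.015],30],
  [[0,0,0],[0,0,0.012],30],
  [[0,0,0],[0,0,0.006],30],
  [[0,0,0],[0,0,0.003],30],
  [[0,0,0],[0,0,0],30],
  [[0,0,0],[0,0,0],30],
])

```text
time: 12.2
ee_pos: [0.5578, 0.0907, 0.0406]
tcp_rot: [180.0, 0.0, 180.0]
wrist_force: [-0.0, -0.0, -2.2]
opening: 0.0453
grasp_force: 31.6
```

>>> servo_tool([
  [[0,0,0],[0,0,0.002],30],
  [[0,0,0],[0,0,0],30],
  [[0,0,0],[0,0,0],60],
  [[0,0,0],[0,0,0],90],
  [[0,0,0],[0,0,0],90],
  [[0,0,0],[0,0,0],90],
  [[0,0,0],[0,0,-0.02],90],
  [[0,0,0],[0,0,-0.03],90],
  [[0,0,0],[0,0,-0.04],90],
  [[0,0,0],[0,0,-0.04],90],
  [[0,0,0],[0,0,0],90],
])

```text
time: 13.3
ee_pos: [0.5596, 0.091, 0.1744]
tcp_rot: [179.9, 0.5, 180.0]
wrist_force: [-0.4, 0.1, -0.2]
opening: 0.0768
grasp_force: 0.0
```

>>> servo_tool([
  [[0,0,0],[0.0134,0.0374,0],100],
  [[0,0,0],[0.0134,0.0374,0],100],
  [[0,0,0],[0.0134,0.0374,0],100],
  [[0,0,0],[0.0134,0.0374,0],100],
  [[0,0,0],[0.0134,0.0374,0],100],
  [[0,0,0],[0.0134,0.0374,0],100],
  [[0,0,0],[0.0134,0.0374,0],100],
  [[0,0,0],[0.0134,0.0374,0],100],
  [[0,0,0],[0.0134,0.0374,0],100],
  [[0,0,-7.4],[0,0,0],100],
  [[0,0,-7.4],[0,0,0],100],
  [[0,0,-7.4],[0,0,0],100],
])

```text
time: 14.5
ee_pos: [0.4365, 0.4277, 0.1675]
tcp_rot: [-180.0, -0.0, -157.4]
wrist_force: [-0.8, -0.2, -0.1]
opening: 0.0853
grasp_force: 0.0
```

>>> servo_tool([
  [[0,0,-7.4],[0,0,0],100],
  [[0,0,-7.4],[0,0,0],100],
  [[0,0,0],[0,0,0.02],100],
  [[0,0,0],[0,0,0.03],100],
  [[0,0,0],[0,0,0.03],100],
  [[0,0,0],[0,0,0.02],100],
  [[0,0,0],[0,0,0],100],
])

```text
time: 15.2
ee_pos: [0.4355, 0.4259, 0.0645]
tcp_rot: [-180.0, -0.3, -143.0]
wrist_force: [-0.0, -0.2, 0.1]
opening: 0.0856
grasp_force: 0.0
```

```bash
python3 chk.py; python3 st.py
```

```text
white [ 0.5608 -0.1476  0.1034] [ 0.5612 -0.1479] 0.0209 271
amberT [0.5557 0.091  0.0939] [0.556  0.0912] 0.0148 135
jar [ 0.4376 -0.4185  0.0401] [ 0.4384 -0.4199] 0.029 457
vial [0.4647 0.2769 0.0636] [0.465  0.2777] 0.0196 211
red [ 0.4807 -0.2795  0.1033] [ 0.4812 -0.2802] 0.0213 277
black [ 0.3838 -0.3165  0.0483] [ 0.3839 -0.3176] 0.033 592
carton (array([0.4302, 0.4228]), array([0.065, 0.051]), 36.6, np.float64(0.0438), 438)
15.25 [0.4362 0.4266 0.0668] [-1.7998e+02 -1.6000e-01 -1.4300e+02] [44.4 13.3  1.3 78.1  0.   7.4] 0.08535341369960815
```

>>> servo_tool([
  [[0,0,0],[0,0,0.02],100],
  [[0,0,0],[0,0,0.02],100],
  [[0,0,0],[0,0,0.015],100],
  [[0,0,0],[0,0,0],100],
  [[0,0,0],[0,0,0],35],
  [[0,0,0],[0,0,0],35],
  [[0,0,0],[0,0,0],35],
  [[0,0,0],[0,0,0],35],
  [[0,0,0],[0,0,0],35],
])

```text
time: 16.15
ee_pos: [0.4376, 0.4279, 0.0148]
tcp_rot: [180.0, 0.1, -143.0]
wrist_force: [-0.8, -0.3, 6.5]
opening: 0.0493
grasp_force: 32.7
```

>>> servo_tool([
  [[0,0,0],[0,0,-0.01],35],
  [[0,0,0],[0,0,-0.03],35],
  [[0,0,0],[0,0,-0.04],35],
  [[0,0,0],[0,0,-0.04],35],
  [[0,0,0],[0,0,-0.03],35],
  [[0,0,0],[0,0,0],35],
])

```text
time: 16.75
ee_pos: [0.4381, 0.4285, 0.1691]
tcp_rot: [179.9, 0.4, -143.0]
wrist_force: [1.2, 0.9, -1.4]
opening: 0.0495
grasp_force: 32.0
```

>>> servo_tool([
  [[0,0,-7.743],[0,0,0],35],
  [[0,0,-7.743],[0,0,0],35],
  [[0,0,-7.743],[0,0,0],35],
  [[0,0,-7.743],[0,0,0],35],
  [[0,0,-7.743],[0,0,0],35],
  [[0,0,-7.743],[0,0,0],35],
  [[0,0,-7.743],[0,0,0],35],
])

```text
time: 17.45
ee_pos: [0.4367, 0.427, 0.1626]
tcp_rot: [179.9, -0.0, -88.5]
wrist_force: [-0.1, 0.8, -0.9]
opening: 0.0492
grasp_force: 31.9
```

>>> servo_tool([
  [[0,0,0],[0.0459,-0.0112,0],35],
  [[0,0,0],[0.0459,-0.0112,0],35],
  [[0,0,0],[0.0459,-0.0112,0],35],
  [[0,0,0],[0.0459,-0.0112,0],35],
  [[0,0,0],[0.0459,-0.0112,0],35],
  [[0,0,0],[0.0459,-0.0112,0],35],
  [[0,0,0],[0.0459,-0.0112,0],35],
  [[0,0,0],[0.0459,-0.0112,0],35],
  [[0,0,0],[0.0459,-0.0112,0],35],
  [[0,0,0],[0.0459,-0.0112,0],35],
  [[0,0,0],[0,0,0],35],
  [[0,0,0],[0,0,0],35],
])

```text
time: 18.65
ee_pos: [0.5582, -0.0303, 0.1626]
tcp_rot: [179.9, 0.0, -88.9]
wrist_force: [0.3, 0.2, -0.8]
opening: 0.0495
grasp_force: 31.9
```

>>> servo_tool([
  [[0,0,0],[-0.001,-0.001,0.03],35],
  [[0,0,0],[0,0,0.035],35],
  [[0,0,0],[0,0,0.035],35],
  [[0,0,0],[0,0,0.025],35],
  [[0,0,0],[0,0,0.012],35],
  [[0,0,0],[0,0,0.005],35],
  [[0,0,0],[0,0,0],35],
  [[0,0,0],[0,0,0],35],
])

```text
time: 19.45
ee_pos: [0.5603, -0.028, 0.0227]
tcp_rot: [-179.9, -0.0, -88.8]
wrist_force: [-0.4, 0.2, -0.9]
opening: 0.0496
grasp_force: 31.9
```

>>> servo_tool([
  [[0,0,0],[0.001,0.001,0.004],35],
  [[0,0,0],[0,0,0.002],35],
  [[0,0,0],[0,0,0.001],35],
  [[0,0,0],[0,0,0],35],
  [[0,0,0],[0,0,0],35],
])

```text
time: 19.95
ee_pos: [0.5586, -0.0294, 0.0148]
tcp_rot: [-180.0, -0.0, -88.8]
wrist_force: [-1.9, -1.1, 4.5]
opening: 0.0491
grasp_force: 32.5
```

>>> servo_tool([
  [[0,0,0],[0,0,0],60],
  [[0,0,0],[0,0,0],85],
  [[0,0,0],[0,0,0],85],
  [[0,0,0],[0,0,0],85],
  [[0,0,0],[0,0,-0.02],85],
  [[0,0,0],[0,0,-0.03],85],
  [[0,0,0],[0,0,-0.04],85],
  [[0,0,0],[0,0,-0.04],85],
  [[0,0,0],[0,0,-0.03],85],
  [[0,0,0],[0,0,0],85],
])

```text
time: 20.95
ee_pos: [0.5603, -0.0293, 0.1791]
tcp_rot: [-179.6, -0.0, -88.8]
wrist_force: [0.1, -0.4, -0.1]
opening: 0.0725
grasp_force: 0.0
```

>>> servo_tool([
  [[0,0,8.3],[0,0,0],70],
  [[0,0,8.3],[0,0,0],70],
  [[0,0,8.3],[0,0,0],70],
  [[0,0,8.3],[0,0,0],70],
  [[0,0,8.3],[0,0,0],70],
  [[0,0,8.3],[0,0,0],70],
  [[0,0,8.3],[0,0,0],70],
  [[0,0,8.3],[0,0,0],70],
  [[0,0,8.3],[0,0,0],70],
  [[0,0,8.3],[0,0,0],70],
  [[0,0,8.2],[0,0,0],70],
  [[0,0,0],[0,0,0],70],
])

```text
time: 22.15
ee_pos: [0.5584, -0.0292, 0.1734]
tcp_rot: [180.0, -0.1, 179.9]
wrist_force: [0.1, 0.2, -0.8]
opening: 0.0597
grasp_force: 0.0
```

>>> servo_tool([
  [[0,0,0],[0.0104,0.034,0],68],
  [[0,0,0],[0.0104,0.034,0],68],
  [[0,0,0],[0.0104,0.034,0],68],
  [[0,0,0],[0.0104,0.034,0],68],
  [[0,0,0],[0.0104,0.034,0],68],
  [[0,0,0],[0.0104,0.034,0],68],
  [[0,0,0],[0.0104,0.034,0],68],
  [[0,0,0],[0.0104,0.034,0],68],
  [[0,0,0],[0.0104,0.034,0],68],
  [[0,0,0],[0,0,0.03],68],
  [[0,0,0],[0,0,0.04],68],
  [[0,0,0],[0,0,0],68],
])

```text
time: 23.35
ee_pos: [0.4622, 0.2755, 0.0988]
tcp_rot: [-179.7, -0.4, -179.7]
wrist_force: [-0.2, -1.0, -0.0]
opening: 0.0584
grasp_force: 0.0
```

```bash
python3 chk.py; python3 st.py
```

```text
white [ 0.5609 -0.1477  0.1031] [ 0.5615 -0.1476] 0.0213 269
amberT [0.5557 0.0911 0.0936] [0.5562 0.0914] 0.015 135
jar [ 0.4377 -0.4188  0.0401] [ 0.437  -0.4193] 0.029 455
vial [0.4495 0.2733 0.0618] [0.4529 0.2742] 0.0101 12
red [ 0.4808 -0.2794  0.1035] [ 0.4812 -0.2799] 0.0214 279
black [ 0.3838 -0.3166  0.0484] [ 0.3835 -0.3174] 0.0325 587
cartonT (array([ 0.5575, -0.0299]), array([0.051, 0.079]), 1.1, np.float64(0.0437), 712)
23.4 [0.4634 0.2759 0.1021] [-179.85   -0.25 -179.8 ] [30.8  3.2 -6.1 81.   0.  30.6] 0.05779743476796852
```

>>> servo_tool([
  [[0,0,0],[-0.001,0.001,0.02],68],
  [[0,0,0],[0,0,0.025],68],
  [[0,0,0],[0,0,0.025],68],
  [[0,0,0],[0,0,0.015],68],
  [[0,0,0],[0,0,0.006],68],
  [[0,0,0],[0,0,0],68],
  [[0,0,0],[0,0,0],20],
  [[0,0,0],[0,0,0],20],
  [[0,0,0],[0,0,0],20],
  [[0,0,0],[0,0,0],20],
  [[0,0,0],[0,0,0],20],
])

```text
time: 24.5
ee_pos: [0.4667, 0.2781, 0.0147]
tcp_rot: [179.9, 0.1, -180.0]
wrist_force: [-0.4, -0.5, 5.6]
opening: 0.0355
grasp_force: 29.2
```

>>> servo_tool([
  [[0,0,0],[0,0,-0.01],20],
  [[0,0,0],[0,0,-0.03],20],
  [[0,0,0],[0,0,-0.04],20],
  [[0,0,0],[0,0,-0.04],20],
  [[0,0,0],[0,0,-0.04],20],
  [[0,0,0],[0,0,0],20],
])

```text
time: 25.1
ee_pos: [0.4676, 0.2787, 0.18]
tcp_rot: [179.7, 0.4, -180.0]
wrist_force: [-0.4, -0.5, -0.8]
opening: 0.0356
grasp_force: 30.7
```

>>> servo_tool([
  [[0,0,0],[-0.0183,-0.0341,0],20],
  [[0,0,0],[-0.0183,-0.0341,0],20],
  [[0,0,0],[-0.0183,-0.0341,0],20],
  [[0,0,0],[-0.0183,-0.0341,0],20],
  [[0,0,0],[-0.0183,-0.0341,0],20],
  [[0,0,0],[-0.0183,-0.0341,0],20],
  [[0,0,0],[-0.0183,-0.0341,0],20],
  [[0,0,0],[-0.0183,-0.0341,0],20],
  [[0,0,0],[-0.0183,-0.0341,0],20],
  [[0,0,0],[0,0,0],20],
  [[0,0,0],[0,0,0],20],
])

```text
time: 26.2
ee_pos: [0.6305, -0.0299, 0.1727]
tcp_rot: [180.0, -0.1, 179.9]
wrist_force: [0.5, 0.3, -0.5]
opening: 0.0358
grasp_force: 30.7
```

```bash
python3 st.py; python3 - <<'E'
from h import *
im,d=snap("scene")
cv2.imwrite("pics/s2.png",cv2.resize(im[110:310,180:380,::-1],None,fx=3,fy=3,interpolation=cv2.INTER_CUBIC))
E
```

```text
26.2 [ 0.6305 -0.0299  0.1727] [ 1.7998e+02 -7.0000e-02  1.7991e+02] [-2.7 15.6 15.8 90.2  0.  -2.6] 0.03581246432564571
```

View pics/s2.png

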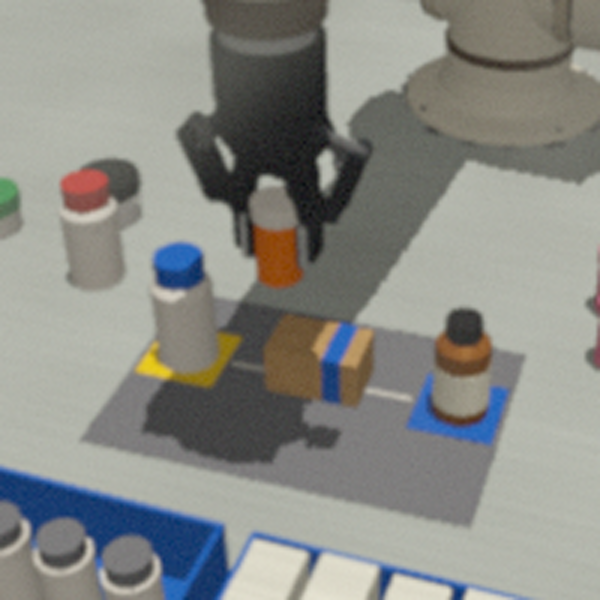

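The crop shows the vial held upright, with both bottles standing on their squares and the carton midway between them. Next I lower the vial.

>>> servo_tool([
  [[0,0,0],[-0.001,0.001,0.03],20],
  [[0,0,0],[0,0,0.035],20],
  [[0,0,0],[0,0,0.035],20],
  [[0,0,0],[0,0,0.025],20],
  [[0,0,0],[0,0,0.015],20],
  [[0,0,0],[0,0,0.008],20],
  [[0,0,0],[0,0,0.004],20],
  [[0,0,0],[0,0,0],20],
  [[0,0,0],[0,0,0],20],
])

```text
time: 27.15
ee_pos: [0.6323, -0.0281, 0.0226]
tcp_rot: [-180.0, 0.1, -180.0]
wrist_force: [-0.3, 0.3, -0.4]
opening: 0.0357
grasp_force: 30.7
```

>>> servo_tool([
  [[0,0,0],[0,0,0.003],20],
  [[0,0,0],[0,0,0.002],20],
  [[0,0,0],[0,0,0.001],20],
  [[0,0,0],[0,0,0],20],
  [[0,0,0],[0,0,0],20],
])

```text
time: 27.65
ee_pos: [0.6316, -0.0282, 0.0153]
tcp_rot: [180.0, -0.0, 180.0]
wrist_force: [-0.2, -0.1, -0.9]
opening: 0.0353
grasp_force: 30.7
```

>>> servo_tool([
  [[0,0,0],[0,0,0.001],20],
  [[0,0,0],[0,0,0],20],
  [[0,0,0],[0,0,0],45],
  [[0,0,0],[0,0,0],68],
  [[0,0,0],[0,0,0],68],
  [[0,0,0],[0,0,0],68],
  [[0,0,0],[0,0,-0.02],68],
  [[0,0,0],[0,0,-0.03],68],
  [[0,0,0],[0,0,-0.04],68],
  [[0,0,0],[0,0,-0.04],80],
  [[0,0,0],[0,0,-0.03],100],
  [[0,0,0],[0,0,0],100],
])

```text
time: 28.85
ee_pos: [0.6333, -0.0282, 0.1796]
tcp_rot: [-180.0, 0.4, -180.0]
wrist_force: [0.1, 0.2, -0.3]
opening: 0.0854
grasp_force: 0.0
```

>>> servo_tool([
  [[0,0,0],[0.0194,-0.0391,0],100],
  [[0,0,0],[0.0194,-0.0391,0],100],
  [[0,0,0],[0.0194,-0.0391,0],100],
  [[0,0,0],[0.0194,-0.0391,0],100],
  [[0,0,0],[0.0194,-0.0391,0],100],
  [[0,0,0],[0.0194,-0.0391,0],100],
  [[0,0,0],[0.0194,-0.0391,0],100],
  [[0,0,0],[0.0194,-0.0391,0],100],
  [[0,0,0],[0.0194,-0.0391,0],100],
  [[0,0,0],[0.0194,-0.0391,0],100],
  [[0,0,0],[0,0,0],100],
  [[0,0,0],[0,0,0],100],
])

```text
time: 30.05
ee_pos: [0.4369, -0.4197, 0.1733]
tcp_rot: [179.9, -0.0, 179.9]
wrist_force: [0.3, -0.0, -0.5]
opening: 0.0853
grasp_force: 0.0
```

```bash
python3 chk.py; python3 st.py
```

```text
white [ 0.5606 -0.1474  0.1036] [ 0.5614 -0.1477] 0.0213 275
amberT [0.5555 0.091  0.0936] [0.5558 0.0914] 0.015 136
jar [ 0.4347 -0.4117  0.04  ] [ 0.4372 -0.419 ] 0.0284 279
vialT [ 0.6294 -0.0289  0.0633] [ 0.6299 -0.0291] 0.0192 205
red [ 0.4808 -0.2793  0.1033] [ 0.481 -0.28 ] 0.0211 281
black [ 0.3839 -0.3164  0.0483] [ 0.384  -0.3175] 0.0329 594
cartonT (array([ 0.5746, -0.0297]), array([0.085, 0.079]), 0.9, np.float64(0.0438), 722)
30.1 [ 0.4375 -0.4189  0.1736] [ 1.7995e+02 -4.0000e-02  1.7997e+02] [-43.8  12.   11.5  89.6   0.  -43.7] 0.0854998411951827
```

>>> servo_tool([
  [[0,0,0],[0,0,0.03],92],
  [[0,0,0],[0,0,0.04],92],
  [[0,0,0],[0,0,0.04],92],
  [[0,0,0],[0,0,0.03],92],
  [[0,0,0],[0,0,0.015],92],
  [[0,0,0],[0,0,0.003],92],
  [[0,0,0],[0,0,0],45],
  [[0,0,0],[0,0,0],45],
  [[0,0,0],[0,0,0],45],
  [[0,0,0],[0,0,0],45],
  [[0,0,0],[0,0,0],45],
  [[0,0,0],[0,0,0],45],
])

```text
time: 31.3
ee_pos: [0.4387, -0.4199, 0.0184]
tcp_rot: [-179.9, 0.2, -180.0]
wrist_force: [0.8, 1.4, 7.4]
opening: 0.0548
grasp_force: 32.4
```

>>> servo_tool([
  [[0,0,0],[0,0,-0.01],45],
  [[0,0,0],[0,0,-0.03],45],
  [[0,0,0],[0,0,-0.04],45],
  [[0,0,0],[0,0,-0.04],45],
  [[0,0,0],[0,0,-0.04],45],
  [[0,0,0],[0,0,0],45],
])

```text
time: 31.9
ee_pos: [0.439, -0.4206, 0.1836]
tcp_rot: [-179.6, 0.4, 180.0]
wrist_force: [-0.4, -1.0, -0.7]
opening: 0.0548
grasp_force: 32.2
```

>>> servo_tool([
  [[0,0,0],[-0.0121,0.039,0],45],
  [[0,0,0],[-0.0121,0.039,0],45],
  [[0,0,0],[-0.0121,0.039,0],45],
  [[0,0,0],[-0.0121,0.039,0],45],
  [[0,0,0],[-0.0121,0.039,0],45],
  [[0,0,0],[-0.0121,0.039,0],45],
  [[0,0,0],[-0.0121,0.039,0],45],
  [[0,0,0],[-0.0121,0.039,0],45],
  [[0,0,0],[-0.0121,0.039,0],45],
  [[0,0,0],[-0.0121,0.039,0],45],
  [[0,0,0],[0,0,0],45],
  [[0,0,0],[0,0,0],45],
])

```text
time: 33.1
ee_pos: [0.5586, -0.0284, 0.1762]
tcp_rot: [-180.0, -0.0, -179.9]
wrist_force: [-1.0, 0.3, -0.6]
opening: 0.0549
grasp_force: 32.3
```

```bash
python3 st.py
```

```text
33.1 [ 0.5586 -0.0284  0.1762] [-1.7998e+02 -3.0000e-02 -1.7989e+02] [-2.9  5.5  4.5 89.1 -0.  -3. ] 0.05485480946729228
```

>>> servo_tool([
  [[0,0,0],[0,-0.001,0.03],45],
  [[0,0,0],[0,0,0.03],45],
  [[0,0,0],[0,0,0.025],45],
  [[0,0,0],[0,0,0.013],45],
  [[0,0,0],[0,0,0.006],45],
  [[0,0,0],[0,0,0.002],45],
  [[0,0,0],[0,0,0],45],
  [[0,0,0],[0,0,0],45],
])

```text
time: 33.9
ee_pos: [0.5593, -0.0303, 0.0715]
tcp_rot: [-180.0, 0.1, 180.0]
wrist_force: [-0.5, 0.2, -0.6]
opening: 0.0549
grasp_force: 32.3
```

>>> servo_tool([
  [[0,0,0],[0,0,0.004],45],
  [[0,0,0],[0,0,0.002],45],
  [[0,0,0],[0,0,0.001],45],
  [[0,0,0],[0,0,0],45],
  [[0,0,0],[0,0,0],45],
])

```text
time: 34.4
ee_pos: [0.5587, -0.0301, 0.0635]
tcp_rot: [180.0, 0.0, -180.0]
wrist_force: [0.0, 0.1, 0.3]
opening: 0.0551
grasp_force: 32.4
```

>>> servo_tool([
  [[0,0,0],[0,0,0],60],
  [[0,0,0],[0,0,0],85],
  [[0,0,0],[0,0,0],85],
  [[0,0,0],[0,0,0],85],
  [[0,0,0],[0,0,0],85],
  [[0,0,0],[0,0,-0.02],85],
  [[0,0,0],[0,0,-0.04],85],
  [[0,0,0],[0,0,-0.04],85],
  [[0,0,0],[0.03,0,-0.03],85],
  [[0,0,0],[0.045,0,0],85],
  [[0,0,0],[0.045,0,0],85],
  [[0,0,0],[0.045,0,0],85],
])

```text
time: 35.6
ee_pos: [0.3921, -0.0301, 0.1932]
tcp_rot: [-180.0, 0.0, -180.0]
wrist_force: [-0.8, 0.0, 1.0]
opening: 0.0725
grasp_force: 0.0
```

>>> servo_tool([
  [[0,0,0],[0.04,0.03,0],85],
  [[0,0,0],[0.04,0.03,0],85],
  [[0,0,0],[0,0.045,0],85],
  [[0,0,0],[0,0.045,0],85],
  [[0,0,0],[0,0,0],85],
])

```text
time: 36.1
ee_pos: [0.3128, 0.1241, 0.1935]
tcp_rot: [179.9, 0.1, -179.6]
wrist_force: [0.3, -0.2, 0.1]
opening: 0.0731
grasp_force: 0.0
```

```bash
python3 chk.py; python3 - <<'E'
from h import *
im,d=snap("scene")
cv2.imwrite("pics/s3.png",cv2.resize(im[130:310,150:390,::-1],None,fx=3,fy=3,interpolation=cv2.INTER_CUBIC))
E
```

```text
white [ 0.5608 -0.1476  0.1035] [ 0.5611 -0.1476] 0.021 273
amberT [0.5557 0.0911 0.0936] [0.556  0.0915] 0.0151 134
jarT [ 0.5576 -0.0302  0.0856] [ 0.5577 -0.0301] 0.028 463
vialT [ 0.6297 -0.0289  0.0635] [ 0.6301 -0.029 ] 0.0191 203
red [ 0.4808 -0.2794  0.1031] [ 0.4808 -0.28  ] 0.0214 282
black [ 0.3838 -0.3165  0.0483] [ 0.3836 -0.3175] 0.0328 592
cartonT (array([ 0.5734, -0.0297]), array([0.082, 0.079]), 1.0, np.float64(0.0438), 296)
```

View pics/s3.png

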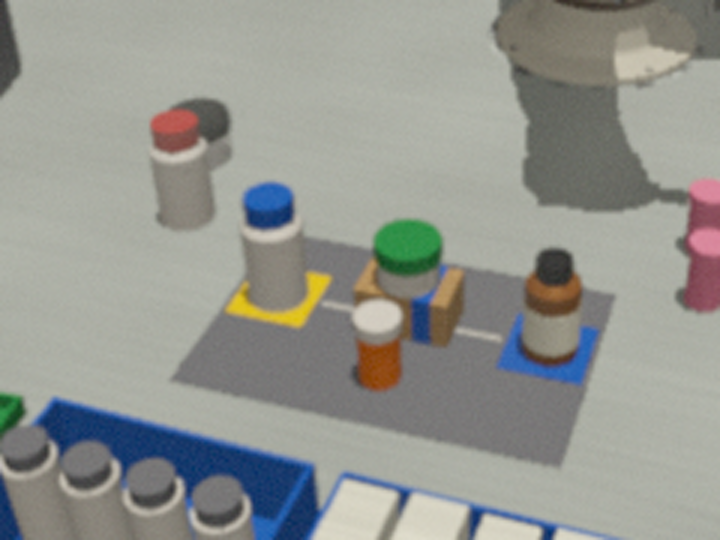

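The crop shows the layout complete and upright: white bottle at (275,250), jar on the carton at (408,270), vial at (379,345) and amber bottle at (551,305). The measured positions are within tolerance, so I hand it in.

```bash
python3 -c "
from workcell import *
print(job_done())"
```

```text
the job is handed in; nothing more can be done
None
```

The order is laid out on the check sheet and handed in at about 36 s; a last camera check put all five items within a few millimetres of target and upright, and the red-capped bottle and black-lidded jar had not moved.

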